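# Turn the stand-mounted wheel until its valve is uppermost

## Robot

A 7-joint arm with a two-finger parallel gripper is mounted at the origin on the work surface. World frame = base frame: x ahead of the robot, y to its left, z up, the work surface at z = 0. Lengths are in m, angles in rad, forces in N, time in s.
With the tool pointing down it reaches from about 0.4 to 0.85 m from the base axis. Payload 6.9 kg.
Tool frame: the origin (TCP) lies on the centre line of the jaws, within the pads' length; the fingertips stand 19 mm ahead of it and the grasp point (between the pads) is the TCP; z points along the fingers, y is the line along which they close (so a half turn about z gives the same grasp; the last joint's range is limited). The gripper opens to 85 mm and grips with 20 to 120 N. Pads are 22 mm wide; open, the fingers measure 114 mm over their backs; the gripper's body (76 mm by 85 mm) begins 54 mm behind the grasp point. The pads swing forward as they close: fully open they stand 13 mm farther back than shut.
Start: joints at [-1.244, 0.507, -0.238, 1.5, 0.126, 1.149, -0.155], TCP at [0.137, 0.61, 0.213] pointing down, gripper open.
Joint ranges: [-3.08, 3.08], [-0.24, 2.05], [-1.43, 1.35], [0, 2.5], [-1.52, 4.66], [0.17, 1.96], [-2.89, 2.89]. Speed limits (rad/s): [2.39, 2.39, 3.14, 3.14, 3.14, 3.14, 3.14].

## Interface

Orientations are given as a unit quaternion [x, y, z, w].
In Python, from station import arm gives the robot as it stands.
- The arm moves only by the tool jog_arm, never from a script. Its argument "plan" is a list of rows, each an object with "rotation": the turn, a rotation vector about the tool's x, y, z in units of 6 degrees (1.0 is 6 degrees), a list of three; "travel": the shift along the tool's x, y, z in units of 4 cm (1.0 is 4 cm), a list of three; "claw": the opening, from -1 (shut) to 1 (fully open). A call has 1 to 12 rows; each row shifts and turns the commanded pose from where the row before left it, along the tool's axes as they then stand; what a row does not reach is not made up. A row lasts 1/10 s, in which the tool goes at most 50 mm and 8.59 degrees, less where a joint would pass 70% of its speed; a pose out of reach is approached as far as the arm can. A call with a number of a shift or a turn outside -1 to 1 is refused whole. A call with a gripper value outside its range is refused whole. The fingers move at their own pace and stop on an object; "force" is the grip in N (left out, the last holds). Time passes only in rows, so rows that do not move let the fingers close. It gives the time, the measured TCP pose, the force, the opening and the grip force at its end, in the units of the state.
- arm.get_obs(): the state, without advancing time (a new reading comes with each control period).
- arm.capture(name): name is "scene" or "top" or "wrist"; returns the picture (400x640x3 uint8, red, green, blue); there is no depth.
- arm.calibration(name): a dict with "mtx" (3x3 intrinsics, pixels), "camera_from_world" (4x4, takes a point from world to camera coordinates); the wrist camera has in their place "tool_from_camera" (4x4, takes a point from camera to tool coordinates, whose origin is the TCP and whose axes are the flange's). Camera axes: x right, y up, looking along -z (the intrinsics and any distortion apply to the point x, -y, -z); pixel columns grow to the right and rows downward; lengths in m; the calibration is good to about 2 mm. The wrist camera is an equidistant fisheye: a pixel r from the principal point sees the ray r / f radians off the axis. A picture is of the moment at which its call begins: read the wrist's pose just before it. calibration takes no time and is no camera call.
- arm.hand_in(): hands the job in; it is judged then, once.
The state is a dict: "clock": time; "joints": joint angles; "qvel": joint speeds; "joint_efforts": joint torques, N m; "eef_pos": TCP position; "tcp_rot": TCP orientation; "ft_force": force on the tool from outside, world axes, zero at the start; "wrist_torque": the same for the moment, N m; "gripper_width": finger opening in m; "finger_force": force on a finger pad.
Only numpy, scipy, OpenCV 4.12 (cv2) and the standard library are available. Lean on these libraries where they do the work, as an engineer would, in place of code of your own. Each camera call takes 0.05 s, during which the arm holds its last target. There are 200 camera calls.

## Task

With the closed fingertips, push the spokes of the wheel in the stand, one after another, until its valve stem sits straight up at the top of the wheel, ready for the pump. Push gently, don't pinch the wheel or push on the valve stem, and leave the stand and the tools around it where they are. Finish with the wheel at rest and the hand clear.

Things in the scene. Friction and masses are not known exactly. Their poses are not given: they have to be found in the camera images.
- stand: Aluminium and steel wheel stand, about 6 kg, loose on the bench. Origin at bench level straight below the hub centre; +x away from the robot at yaw 0, +z up. Base plate 260 x 400 x 12 mm (x -110 to +150). It holds the wheel leaning back 45 degrees: the face looks equally towards stand -x and up. Upright legs 14 mm thick at y = +-178 mm, 165 mm high, either side of the wheel.
- bar_mid (a point): Middle, over the hub, of the flat axle fork in front of the wheel's face. From here two straight arms run left and right to the legs, each drooping 17 deg below level as seen on the face; 16 mm wide on the face, 12 mm thick, 30 to 42 mm before the wheel's middle plane; axle nut to 56 mm. A finger among the spokes cannot sweep past an arm: it can work from one arm over the top to the other.
- wheel: Wheel with bare cast-alloy spokes and black tyre. Origin: hub centre, on the middle plane, 170 mm above the bench. +z: the axle, out of the face (45 deg up, to stand -x). +x: from hub to valve, turns with the wheel; valve at the top = +x points 45 deg up to stand +x, no sideways part. Turns both ways without stops; 0.25 N m friction (3.3 N at 75 mm radius) and some damping keep it where it is left.
- spoke_mid (a point): Front face, mid-length, of one of five like straight radial spokes, at 68 mm radius. Spokes lie at 36, 108, 180, 252, 324 deg from the valve about wheel +z (this one 36), run from hub (radius 36 mm, front 23 mm before the middle plane) to rim, are 10 mm wide, from 8 mm behind to 20 mm before the middle plane. Between them the wheel is open right through. Axes as the wheel's.
- rim_at_valve (a point): Inner face of the rim where the valve stem stands, 99 mm from the hub centre along wheel +x, on the middle plane. Rim inside radius 99 mm all round, 30 mm wide; tyre from 109 to 149 mm radius, 40 mm thick (20 mm before the middle plane). Axes as the wheel's.
- valve: The valve stem: one short stem 9 mm thick, black rubber with a brass end, standing inwards from the rim towards the hub midway between two spokes, from 100 to 60 mm radius on the wheel's middle plane. Frame as the wheel's (origin at the hub centre, +x through the stem). Not to be pushed.
- valve_tip (a point): Free inner end of the valve stem, 60 mm from the hub centre along wheel +x.
- screwdriver: Bystander: loose screwdriver lying on the bench; origin at its underside.
- wrench: Bystander: loose steel wrench lying on the bench; origin at its underside.
- spray_can: Bystander: standing white can, 52 mm diameter, 150 mm high; origin centre of its underside.
- screw_jar: Bystander: standing clear jar, 60 mm diameter, 70 mm high; origin centre of its underside.
- meter: Bystander: grey hand multimeter lying flat, 150 x 75 x 40 mm; origin centre of its underside.
- inflator: Bystander: black hand inflator lying flat, 130 x 55 x 45 mm with a brass nozzle on +x; origin centre of its underside.
- cap: Bystander: small black plastic valve cap, 24 mm diameter, 24 mm high, standing on the bench before the stand; origin centre of its underside.

How it is judged:
By the outcome, as a careful person would: the job done as asked, in the order asked, and still so for the second after the job is handed in, with the robot touching nothing.
It also fails if it takes over 64 s, if anything falls off the work surface, if the arm or the gripper's body presses on something with over 40 N, if the wrist force passes 120 N, or if a joint passes its speed limit or range.

## Working session

There is one attempt and no reset: what is moved stays moved. The work goes in short steps, Python scripts to look and compute and a tool call to move; the robot and the scene stay as the last step left them, time stands still between calls to the robot, and variables do not carry over. Pictures are saved under pics/ and viewed, at most 10 in all, crops included, and the job is handed in when it is done.

Besides the shell and the picture viewer there is one more tool, called after "Call:" by a JSON object that holds its "method" and its "body", one argument or row to a line. jog_arm: Moves the arm, as the interface text tells. Its arguments: {"type":"object","properties":{"plan":{"type":"array"},"force":{"type":"number"}},"required":["plan"]}

```bash
ls; mkdir -p pics; python3 - <<'E'
from station import arm
import cv2,numpy as np
np.set_printoptions(precision=4,suppress=True)
for n in("scene","top"):
    cv2.imwrite(f"pics/{n}0.png",arm.capture(n)[:,:,::-1])
    c=arm.calibration(n); print(n,c)
print(arm.calibration("wrist"))
o=arm.get_obs(); print(o)
E
```

```text
pics
scene {'mtx': array([[468.1445,   0.    , 330.5165],
       [  0.    , 468.1445, 198.2227],
       [  0.    ,   0.    ,   1.    ]]), 'camera_from_world': array([[ 0.6081,  0.7938,  0.0024, -0.3872],
       [-0.6786,  0.5183,  0.5205,  0.2843],
       [ 0.412 , -0.3181,  0.8538, -1.5791],
       [ 0.    ,  0.    ,  0.    ,  1.    ]])}
top {'mtx': array([[408.6975,   0.    , 318.3156],
       [  0.    , 408.6975, 204.7577],
       [  0.    ,   0.    ,   1.    ]]), 'camera_from_world': array([[ 0.0296, -0.9996, -0.0033,  0.0351],
       [ 0.9793,  0.0283,  0.2004, -0.5703],
       [-0.2002, -0.0092,  0.9797, -0.977 ],
       [ 0.    ,  0.    ,  0.    ,  1.    ]])}
{'mtx': array([[309.7069,   0.    , 316.794 ],
       [  0.    , 309.7069, 198.5665],
       [  0.    ,   0.    ,   1.    ]]), 'tool_from_camera': array([[ 0.0003,  0.9517,  0.3072,  0.0795],
       [ 1.    , -0.0001, -0.0008,  0.0005],
       [-0.0008,  0.3072, -0.9517, -0.1617],
       [ 0.    ,  0.    ,  0.    ,  1.    ]])}
{'clock': 0.1, 'joints': array([-1.2445,  0.5083, -0.2375,  1.501 ,  0.1257,  1.1489, -0.1548]), 'qvel': array([ 0.0001, -0.0006,  0.    , -0.0033, -0.0009, -0.0007,  0.0013]), 'joint_efforts': array([ -0.0053, -62.1841,  -2.1946, -25.0206,   0.0126,   0.0079,
         0.    ]), 'eef_pos': array([0.1369, 0.6094, 0.2118]), 'tcp_rot': array([ 0.1102,  0.9939, -0.0008, -0.0001]), 'ft_force': array([ 0.4342, -1.3259, -1.5041]), 'wrist_torque': array([-0.0571, -0.0555,  0.0197]), 'finger_force': 0.0, 'gripper_width': 0.08540716757195153}
```

View pics/scene0.png

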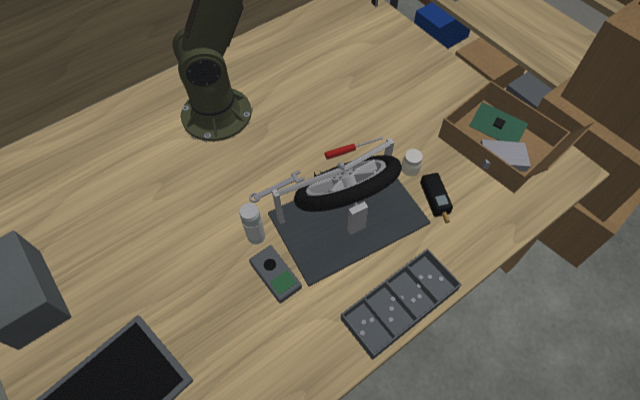

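View pics/top0.png

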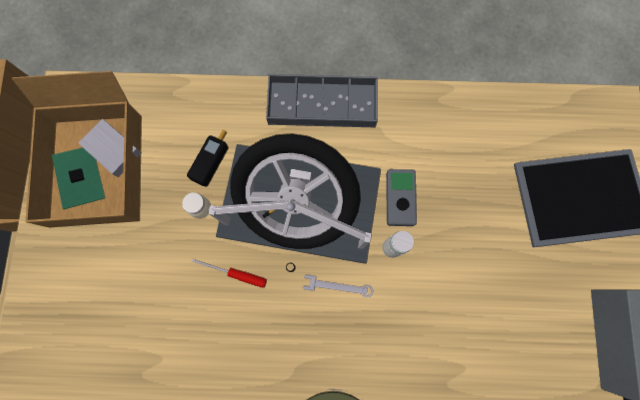

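The top view shows the wheel with its hub near (292,200), plate corners near (237,145), (380,168), (367,262), (217,238), leg tops near (212,210) and (368,238), and what may be the brass valve end near (266,213). The scene view shows the wheel nearly edge-on, with the can, jar and wrench around it.

```bash
cat > h.py <<'E'
import numpy as np,cv2
from station import arm
np.set_printoptions(precision=4,suppress=True)
def ray(n,px):
    c=arm.calibration(n);K=c["mtx"];T=np.linalg.inv(c["camera_from_world"])
    d=np.linalg.solve(K,[px[0],px[1],1.]);d=np.array([d[0],-d[1],-d[2]])
    return T[:3,3],T[:3,:3]@d
def onplane(n,px,p0,nrm=(0,0,1)):
    o,d=ray(n,px);nrm=np.asarray(nrm,float);return o+d*((np.asarray(p0)-o)@nrm)/(d@nrm)
def proj(n,P):
    c=arm.calibration(n);p=c["camera_from_world"]@np.append(P,1);u=c["mtx"]@[p[0],-p[1],-p[2]];return u[:2]/u[2]
E
python3 - <<'E'
from h import *
for px in [(237,145),(380,168),(367,262),(217,238)]: print(px,onplane("top",px,[0,0,.012]))
for px in [(212,210),(368,238)]: print(px,onplane("top",px,[0,0,.165]))
im=arm.capture("top")[120:280,190:410,::-1]
cv2.imwrite("pics/top1.png",cv2.resize(im,None,fx=3.6,fy=3.6,interpolation=cv2.INTER_CUBIC))
im=arm.capture("scene")[120:270,230:450,::-1]
cv2.imwrite("pics/scene1.png",cv2.resize(im,None,fx=3.6,fy=3.6,interpolation=cv2.INTER_CUBIC))
E
```

```text
(237, 145) [0.7384 0.2791 0.012 ]
(380, 168) [ 0.6842 -0.1109  0.012 ]
(367, 262) [ 0.4318 -0.0774  0.012 ]
(217, 238) [0.4824 0.3135 0.012 ]
(212, 210) [0.528  0.2906 0.165 ]
(368, 238) [ 0.4748 -0.062   0.165 ]
```

View pics/top1.png

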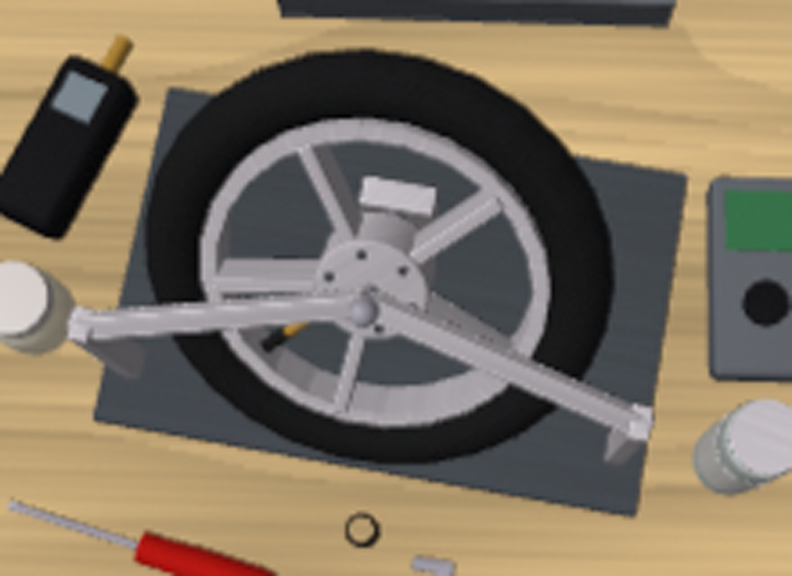

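The close-up shows spokes mid-length near (325,185), (458,228), (265,270) and (348,375) in the crop, with a fifth hidden under the right arm. The valve, black with a brass end, is at about (285,335), just below the left arm. The leg distance and plate size agree with the given dimensions.

```bash
cat >> h.py <<'E'
yaw=-0.149; hub=np.array([.5644,.1041,.170])
sx=np.array([np.cos(yaw),np.sin(yaw),0]);sy=np.array([-np.sin(yaw),np.cos(yaw),0]);sz=np.array([0,0,1.])
N=(sz-sx)/2**.5;TOP=(sz+sx)/2**.5
def wheelpt(n,px,off):
    p=onplane(n,px,hub+off*N,N)-hub;a,b=p@TOP,p@sy
    return np.degrees(np.arctan2(b,a)),np.hypot(a,b)*1000
def W(ang,r,off): a=np.radians(ang);return hub+off*N+r*(np.cos(a)*TOP+np.sin(a)*sy)
from scipy.spatial.transform import Rotation as R
Rd=R.from_matrix(np.c_[-TOP,sy,-N])  # tool x=-TOP,y=sy,z=-N
def delta(P,Rt=Rd):
    o=arm.get_obs();Rc=R.from_quat(o["tcp_rot"]);p=o["eef_pos"]
    print("pos",p,"t",o["clock"],"d tool units",Rc.inv().apply(P-p)/.04,"rot units",np.degrees((Rc.inv()*Rt).as_rotvec())/6,"F",o["ft_force"])
E
python3 - <<'E'
from h import *
f=lambda x,y:(190+x/3.6,120+y/3.6)
print(np.linalg.det(Rd.as_matrix()), "hub px",(proj("top",hub+.056*N)-[190,120])*3.6)
for q in [(325,185),(458,228),(265,270),(348,375)]: print("spoke",wheelpt("top",f(*q),.02))
for q in [(270,342),(296,328)]: print("valve",wheelpt("top",f(*q),0.0))
P=W(48,.073,.12); print(P); delta(P)
E
```

```text
0.9999999999999997 hub px [361.463 323.195]
spoke (np.float64(26.88256638899916), np.float64(76.8397277918622))
spoke (np.float64(-40.440410772076824), np.float64(72.3867571232073))
spoke (np.float64(88.6472242571824), np.float64(67.6963288994653))
spoke (np.float64(171.7297715078849), np.float64(67.79225323924356))
valve (np.float64(135.44871473008175), np.float64(93.77235162399113))
valve (np.float64(136.546609800064), np.float64(71.70304238484874))
[0.5227 0.1652 0.2894]
pos [0.1369 0.6095 0.2121] t 0.2 d tool units [-11.8437  -8.7263  -1.9231] rot units [-0.2795 -7.4964 -0.6464] F [-0.4982 -0.411   0.6844]
```

Call:
{"method": "jog_arm", "body": {
  "plan": [
    {"rotation": [0,0,0],"travel": [-0.7,-0.5,-0.25],"claw": -1},
    {"rotation": [0,0,0],"travel": [-0.8,-0.6,-0.25],"claw": -1},
    {"rotation": [0,0,0],"travel": [-0.8,-0.6,-0.25],"claw": -1},
    {"rotation": [0,0,0],"travel": [-0.8,-0.6,-0.25],"claw": -1},
    {"rotation": [0,0,0],"travel": [-0.8,-0.6,-0.25],"claw": -1},
    {"rotation": [0,0,0],"travel": [-0.8,-0.6,-0.25],"claw": -1},
    {"rotation": [0,0,0],"travel": [-0.8,-0.6,-0.25],"claw": -1},
    {"rotation": [0,0,0],"travel": [-0.8,-0.6,-0.25],"claw": -1},
    {"rotation": [0,0,0],"travel": [-0.8,-0.6,-0.25],"claw": -1},
    {"rotation": [0,0,0],"travel": [-0.8,-0.6,-0.25],"claw": -1},
    {"rotation": [0,0,0],"travel": [-0.8,-0.6,-0.25],"claw": -1},
    {"rotation": [0,0,0],"travel": [-0.8,-0.6,-0.25],"claw": -1}
  ]
}}

```text
clock: 1.4
eef_pos: [0.4462, 0.248, 0.3331]
tcp_rot: [0.11, 0.994, 0.0, 0.0]
ft_force: [1.1, 1.2, 0.7]
gripper_width: -0.0005
finger_force: 0.0
```

```bash
python3 - <<'E'
from h import *
delta(W(56,.073,.12)); print(arm.get_obs()["joints"])
E
```

```text
pos [0.4462 0.248  0.3331] t 1.4 d tool units [-2.1668 -1.4549  1.2335] rot units [-0.2683 -7.4962 -0.6496] F [1.1165 1.1917 0.7353]
[-0.4903  0.2444 -0.0867  1.5743  0.0216  1.3238  0.7704]
```

Now I rotate in place to align with the axle.

Call:
{"method": "jog_arm", "body": {
  "plan": [
    {"rotation": [0,-0.9,0],"travel": [0,0,0],"claw": -1},
    {"rotation": [0,-0.9,0],"travel": [0,0,0],"claw": -1},
    {"rotation": [0,-0.9,0],"travel": [0,0,0],"claw": -1},
    {"rotation": [0,-0.9,0],"travel": [0,0,0],"claw": -1},
    {"rotation": [0,-0.9,0],"travel": [0,0,0],"claw": -1},
    {"rotation": [0,-0.9,0],"travel": [0,0,0],"claw": -1},
    {"rotation": [0,-0.9,0],"travel": [0,0,0],"claw": -1},
    {"rotation": [0,-0.9,0],"travel": [0,0,0],"claw": -1},
    {"rotation": [0,0,0],"travel": [0,0,0],"claw": -1}
  ]
}}

```text
clock: 2.3
eef_pos: [0.4435, 0.2502, 0.3311]
tcp_rot: [0.1, 0.924, -0.041, 0.366]
ft_force: [0.7, -0.1, 0.6]
gripper_width: 0.0
finger_force: 0.0
```

```bash
python3 - <<'E'
from h import *
delta(W(56,.073,.12)); print(arm.get_obs()["joints"])
E
```

```text
pos [0.4435 0.2502 0.3311] t 2.3 d tool units [-0.8165 -1.4998  2.3988] rot units [-0.4663 -0.2999 -0.4423] F [ 0.7055 -0.1476  0.5999]
[-0.9112  0.0774 -0.1846  2.088   0.932   0.9931 -0.2804]
```

Call:
{"method": "jog_arm", "body": {
  "plan": [
    {"rotation": [-0.47,-0.3,-0.44],"travel": [0,0,0],"claw": -1},
    {"rotation": [0,0,0],"travel": [-0.3,-0.5,0.6],"claw": -1},
    {"rotation": [0,0,0],"travel": [-0.3,-0.5,0.6],"claw": -1},
    {"rotation": [0,0,0],"travel": [-0.3,-0.5,0.6],"claw": -1},
    {"rotation": [0,0,0],"travel": [0,0,0.5],"claw": -1},
    {"rotation": [0,0,0],"travel": [0,0,0],"claw": -1}
  ]
}}

```text
clock: 2.9
eef_pos: [0.5273, 0.1737, 0.292]
tcp_rot: [0.073, 0.921, -0.03, 0.381]
ft_force: [-0.4, -0.4, -1.0]
gripper_width: 0.0003
finger_force: 0.0
```

```bash
python3 - <<'E'
from h import *
delta(W(56,.073,.12)); print(arm.get_obs()["joints"])
cv2.imwrite("pics/w0.png",arm.capture("wrist")[:,:,::-1])
E
```

```text
pos [0.5273 0.1737 0.292 ] t 2.9 d tool units [ 0.3051 -0.0727 -0.0116] rot units [-0.0531 -0.0169 -0.0727] F [-0.3838 -0.3755 -1.0079]
[-0.7311  0.1024 -0.0277  2.2148  1.1869  0.6507 -0.2752]
```

View pics/w0.png

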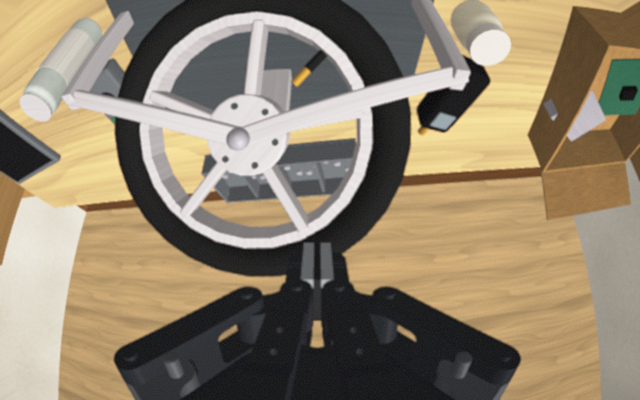

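The wrist view is clear: nut at (238,139), spokes at (288,200), (207,190) and (256,55), the valve from (298,82) to (318,57), and the closed fingers at (317,262). I'll check the hub and wheel angle with this view.

```bash
cat >> h.py <<'E'
def wray(px,o):
    c=arm.calibration("wrist");K=c["mtx"];T=c["tool_from_camera"]
    a=np.array([px[0]-K[0,2],px[1]-K[1,2]]);r=np.hypot(*a);t=r/K[0,0]
    d=np.array([np.sin(t)*a[0]/r,-np.sin(t)*a[1]/r,-np.cos(t)])
    Rc=R.from_quat(o["tcp_rot"]);return o["eef_pos"]+Rc.apply(T[:3,3]),Rc.apply(T[:3,:3]@d)
def wwheel(px,off,o):
    q,d=wray(px,o);p=q+d*((hub+off*N-q)@N)/(d@N)-hub;a,b=p@TOP,p@sy
    return np.round([np.degrees(np.arctan2(b,a)),np.hypot(a,b)*1000,a*1000,b*1000],1)
E
python3 - <<'E'
from h import *
o=arm.get_obs()
for n,q,f in [("nut",(238,139),.056),("A",(288,200),.02),("B",(207,190),.02),("D",(256,55),.02),("v",(298,82),0),("v",(318,57),0)]: print(n,wwheel(q,f,o))
# rim inner front edge (15 mm before plane): fit
print([wwheel(q,.015,o) for q in [(248,239),(152,140),(360,120),(255,25)]])
E
```

```text
nut [92.4  6.3 -0.3  6.3]
A [33.1 71.3 59.7 39. ]
B [-36.4  61.6  49.6 -36.6]
D [167.9  69.8 -68.3  14.7]
v [132.6  66.  -44.7  48.6]
v [135.4  94.9 -67.5  66.7]
[array([ -1.3, 101. , 101. ,  -2.4]), array([-89.8,  92.3,   0.4, -92.3]), array([ 96. , 103. , -10.7, 102.5]), array([172.4,  97.4, -96.6,  12.8])]
```

Call:
{"method": "jog_arm", "body": {
  "plan": [
    {"rotation": [0,0,0],"travel": [0.35,0,0],"claw": -1},
    {"rotation": [0,0,0],"travel": [0,0,0.4],"claw": -1},
    {"rotation": [0,0,0],"travel": [0,0,0.4],"claw": -1},
    {"rotation": [0,0,0],"travel": [0,0,0.4],"claw": -1},
    {"rotation": [0,0,0],"travel": [0,0,0],"claw": -1},
    {"rotation": [0,0,0],"travel": [0,0,0],"claw": -1}
  ]
}}

```text
clock: 3.55
eef_pos: [0.5495, 0.1733, 0.2496]
tcp_rot: [0.071, 0.921, -0.028, 0.382]
ft_force: [0.4, 0.2, 0.3]
gripper_width: 0.0001
finger_force: 0.0
```

```bash
python3 - <<'E'
from h import *
delta(W(58,.073,.022)+.002*sy)
cv2.imwrite("pics/w1.png",arm.capture("wrist")[:,:,::-1])
E
```

```text
pos [0.5495 0.1733 0.2496] t 3.55 d tool units [-0.0036 -0.0574  1.2997] rot units [-0.0078  0.0013 -0.0507] F [0.4185 0.1917 0.3095]
```

View pics/w1.png

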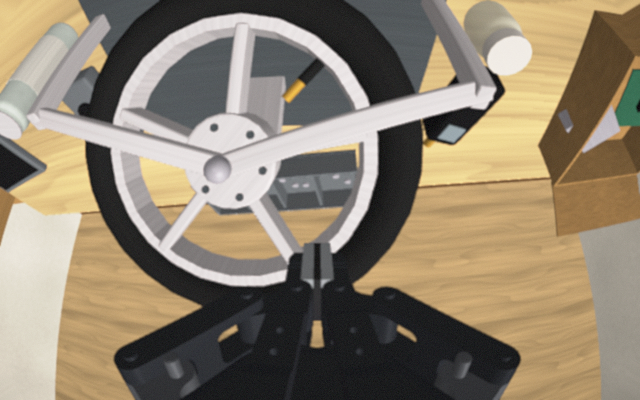

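The fingertips are at (317,245), still about 50 mm in front of the wheel plane. I'll project where they will land before I plunge.

```bash
cat >> h.py <<'E'
def wproj(p):  # point in tool frame -> wrist px
    c=arm.calibration("wrist");K=c["mtx"];q=np.linalg.inv(c["tool_from_camera"])@np.append(p,1)
    t=np.arctan2(np.hypot(q[0],q[1]),-q[2]);a=np.array([q[0],-q[1]])/np.hypot(q[0],q[1]);return K[:2,2]+K[0,0]*t*a
E
python3 - <<'E'
from h import *
print("tip now",wproj([0,0,.019]))
for d in (.02,.035,.052): print(d,[np.round(wproj([x,y,.019+d])) for x,y in((-.011,0),(.011,0),(0,-.015),(0,.015))])
o=arm.get_obs()
for n,q,f in [("nut",(217,168),.056),("A",(272,225),.02),("B",(180,222),.02),("D",(240,68),.02),("v",(288,98),0),("v",(318,65),0)]: print(n,wwheel(q,f,o))
E
```

```text
tip now [315.8235 229.2826]
0.02 [array([316., 232.]), array([316., 203.]), array([294., 218.]), array([337., 218.])]
0.035 [array([316., 224.]), array([316., 196.]), array([296., 210.]), array([336., 210.])]
0.052 [array([316., 216.]), array([316., 190.]), array([297., 203.]), array([335., 203.])]
nut [111.2   6.2  -2.3   5.8]
A [33.  60.2 50.5 32.8]
B [-41.8  65.4  48.8 -43.6]
D [167.9  67.7 -66.2  14.2]
v [133.5  63.3 -43.6  45.9]
v [135.   96.9 -68.5  68.5]
```

Call:
{"method": "jog_arm", "body": {
  "plan": [
    {"rotation": [0,0,0],"travel": [0,0,0.35],"claw": -1},
    {"rotation": [0,0,0],"travel": [0,0,0.35],"claw": -1},
    {"rotation": [0,0,0],"travel": [0,0,0.3],"claw": -1},
    {"rotation": [0,0,0],"travel": [0,0,0.3],"claw": -1},
    {"rotation": [0,0,0],"travel": [0,0,0],"claw": -1},
    {"rotation": [0,0,0],"travel": [0,0,0],"claw": -1}
  ]
}}

```text
clock: 4.2
eef_pos: [0.5857, 0.1678, 0.2129]
tcp_rot: [0.071, 0.921, -0.028, 0.382]
ft_force: [-0.2, -0.6, -1.1]
gripper_width: 0.0003
finger_force: 0.0
```

```bash
python3 - <<'E'
from h import *
delta(W(58,.073,.022)+.004*sy)
im=np.hstack([cv2.resize(arm.capture("wrist")[0:300,100:500,::-1],(500,375)),cv2.resize(arm.capture("top")[130:255,230:330,::-1],(300,375))])
cv2.imwrite("pics/w2.png",im)
E
```

```text
pos [0.5857 0.1678 0.2129] t 4.2 d tool units [-0.0044 -0.0051  0.0034] rot units [-0.0045  0.005  -0.0524] F [-0.2471 -0.6074 -1.0599]
```

View pics/w2.png

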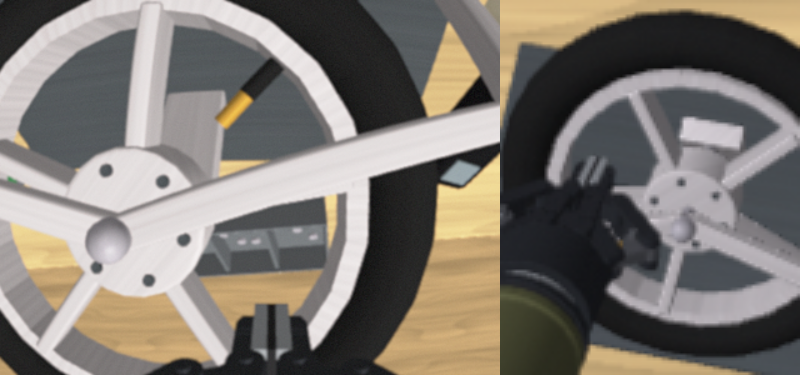

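The fingers are in the opening between the spokes, with the tip at crop (270,305), the spoke to push at (205,320) and no contact force. I'll start the clockwise arc.

Call:
{"method": "jog_arm", "body": {
  "plan": [
    {"rotation": [0,0,0],"travel": [-0.106,-0.071,0],"claw": -1},
    {"rotation": [0,0,0],"travel": [-0.1,-0.078,0],"claw": -1},
    {"rotation": [0,0,0],"travel": [-0.095,-0.085,0],"claw": -1},
    {"rotation": [0,0,0],"travel": [-0.088,-0.092,0],"claw": -1},
    {"rotation": [0,0,0],"travel": [-0.082,-0.098,0],"claw": -1},
    {"rotation": [0,0,0],"travel": [-0.075,-0.103,0],"claw": -1},
    {"rotation": [0,0,0],"travel": [-0.068,-0.108,0],"claw": -1}
  ]
}}

```text
clock: 5.0
eef_pos: [0.5993, 0.1392, 0.2296]
tcp_rot: [0.071, 0.921, -0.028, 0.382]
ft_force: [0.1, -0.8, 0.3]
gripper_width: -0.0001
finger_force: 0.0
```

```bash
cat >> h.py <<'E'
H2=hub+.004*sy
def where():
    o=arm.get_obs();p=o["eef_pos"]-H2;a,b=p@TOP,p@sy;f=o["ft_force"]
    print("t",o["clock"],"ang",np.degrees(np.arctan2(b,a)),"r",np.hypot(a,b),"off",p@N,"F top,sy,n",f@TOP,f@sy,f@N)
def brass(n):
    o=arm.get_obs();im=arm.capture(n);h=cv2.cvtColor(im,cv2.COLOR_RGB2HSV)
    m=cv2.inRange(h,(15,150,90),(27,255,255))
    k,l,s,c=cv2.connectedComponentsWithStats(m)
    for i in range(1,k):
        if s[i,4]>=6:
            q=wwheel(c[i],0,o) if n=="wrist" else np.round(wheelpt(n,c[i],0),1)
            if q[1]<100: print(n,"brass",c[i],s[i,4],q)
E
python3 - <<'E'
from h import *
where();brass("wrist");brass("top")
E
```

```text
t 5.0 ang 29.673634437261224 r 0.07240387394953175 off 0.021445460246820303 F top,sy,n 0.3073107267191113 -0.7435644302702825 0.06036614161627971
wrist brass [332.2727  45.5403] 385 [134.9  70.6 -49.8  50.1]
```

```bash
python3 - <<'E'
from h import *
im=np.hstack([cv2.resize(arm.capture("wrist")[100:320,180:440,::-1],(440,372)),cv2.resize(arm.capture("top")[130:255,230:350,::-1],(357,372))])
cv2.imwrite("pics/w3.png",im)
E
```

```text
(no output)
```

View pics/w3.png

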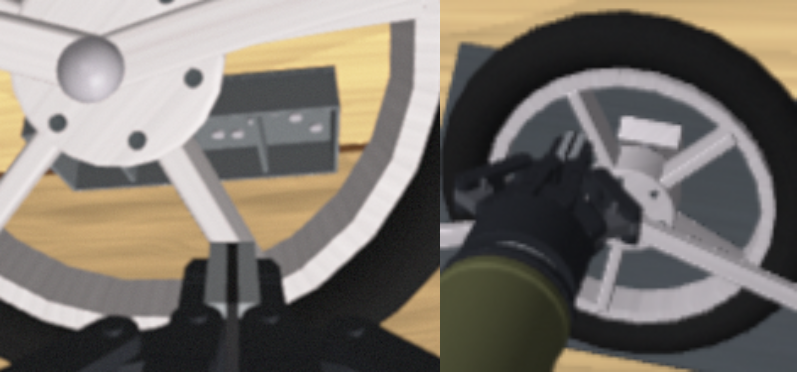

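The wrist view shows the pushed spoke running under the fingertip at crop (232,245). The top view shows the tip at (572,132) in its panel, just left of the spoke. So I still need to measure the real length of the tip.

```bash
python3 - <<'E'
from h import *
o=arm.get_obs();Rc=R.from_quat(o["tcp_rot"]);p=o["eef_pos"]
for z in(-.02,0,.019):
  for x in (-.011,.011):
    w=p+Rc.apply([x,0,z]);print(z,x,"top crop",np.round((proj("top",w)-[230,130])*2.976+[440,0]),"wrist crop",np.round((wproj([x,0,z])-[180,100])*1.69))
w=W(29,.07,.02)+.004*sy; print("A mid top crop",(proj("top",w)-[230,130])*2.976+[440,0], "no shift",(proj("top",w-.004*sy)-[230,130])*2.976+[440,0])
E
```

```text
-0.02 -0.011 top crop [576. 130.] wrist crop [229. 299.]
-0.02 0.011 top crop [574. 157.] wrist crop [229. 237.]
0 -0.011 top crop [582. 117.] wrist crop [229. 268.]
0 0.011 top crop [580. 143.] wrist crop [229. 211.]
0.019 -0.011 top crop [588. 104.] wrist crop [230. 245.]
0.019 0.011 top crop [586. 131.] wrist crop [230. 191.]
A mid top crop [584.5487 131.2452] no shift [589.998  132.1928]
```

The two views agree with each other and with a 37.5 mm pad length. The tips really end about 22 mm behind the reported TCP, so the fingers passed above the spoke without touching it. I'll go back and insert 40 mm deeper; the hand body will still clear the nut by about 20 mm.

Call:
{"method": "jog_arm", "body": {
  "plan": [
    {"rotation": [0,0,0],"travel": [0.2,0.3,0],"claw": -1},
    {"rotation": [0,0,0],"travel": [0.21,0.19,0],"claw": -1},
    {"rotation": [0,0,0],"travel": [0.2,0.145,0],"claw": -1},
    {"rotation": [0,0,0],"travel": [0,0,0],"claw": -1},
    {"rotation": [0,0,0],"travel": [0,0,0.2],"claw": -1},
    {"rotation": [0,0,0],"travel": [0,0,0.2],"claw": -1},
    {"rotation": [0,0,0],"travel": [0,0,0.2],"claw": -1},
    {"rotation": [0,0,0],"travel": [0,0,0.2],"claw": -1}
  ]
}}

```text
clock: 6.0
eef_pos: [0.6089, 0.1637, 0.1897]
tcp_rot: [0.071, 0.921, -0.028, 0.382]
ft_force: [-0.3, -1.2, 0.0]
gripper_width: 0.0
finger_force: 0.0
```

```bash
python3 - <<'E'
from h import *
where();brass("wrist");where()
E
```

```text
t 6.0 ang 57.78063460631127 r 0.07279461736514682 off -0.010883161025121513 F top,sy,n -0.048842795990249994 -1.2327013567618756 0.07464201782685238
wrist brass [281.7527  82.9835] 546 [134.9  70.5 -49.7  49.9]
t 6.05 ang 57.726472308758545 r 0.07240839992926373 off -0.011802757131056399 F top,sy,n -1.1415679433348507 0.15981989231050647 -0.8158268253464744
```

Call:
{"method": "jog_arm", "body": {
  "plan": [
    {"rotation": [0,0,0],"travel": [0,0,0.17],"claw": -1},
    {"rotation": [0,0,0],"travel": [-0.106,-0.071,0],"claw": -1},
    {"rotation": [0,0,0],"travel": [-0.1,-0.078,0],"claw": -1},
    {"rotation": [0,0,0],"travel": [-0.095,-0.085,0],"claw": -1},
    {"rotation": [0,0,0],"travel": [-0.088,-0.092,0],"claw": -1},
    {"rotation": [0,0,0],"travel": [-0.082,-0.098,0],"claw": -1},
    {"rotation": [0,0,0],"travel": [-0.075,-0.103,0],"claw": -1},
    {"rotation": [0,0,0],"travel": [-0.068,-0.108,0],"claw": -1}
  ]
}}

```text
clock: 6.85
eef_pos: [0.6258, 0.1361, 0.2018]
tcp_rot: [0.071, 0.921, -0.027, 0.381]
ft_force: [-3.7, 3.7, -2.5]
gripper_width: 0.0003
finger_force: 2.2
```

```bash
python3 - <<'E'
from h import *
where();brass("wrist");where()
E
```

```text
t 6.85 ang 30.647434730130414 r 0.0721373379962769 off -0.01713021950232884 F top,sy,n -4.714510390795482 3.0735433679782 1.217798292367864
wrist brass [354.2532  55.0929] 624 [123.6  70.9 -39.2  59. ]
t 6.9 ang 29.160563776480224 r 0.07239655386815098 off -0.017217131586201806 F top,sy,n -0.33774186868661554 -0.07835167425838911 0.7893310165681604
```

The spoke engages and the wheel turns, with about 5 N of force. I'll continue the arc.

Call:
{"method": "jog_arm", "body": {
  "plan": [
    {"rotation": [0,0,0],"travel": [-0.06,-0.112,0],"claw": -1},
    {"rotation": [0,0,0],"travel": [-0.052,-0.116,0],"claw": -1},
    {"rotation": [0,0,0],"travel": [-0.044,-0.12,0],"claw": -1},
    {"rotation": [0,0,0],"travel": [-0.035,-0.122,0],"claw": -1},
    {"rotation": [0,0,0],"travel": [-0.026,-0.125,0],"claw": -1},
    {"rotation": [0,0,0],"travel": [-0.018,-0.126,0],"claw": -1},
    {"rotation": [0,0,0],"travel": [-0.009,-0.127,0],"claw": -1},
    {"rotation": [0,0,0],"travel": [0,-0.127,0],"claw": -1},
    {"rotation": [0,0,0],"travel": [0.009,-0.127,0],"claw": -1},
    {"rotation": [0,0,0],"travel": [0.018,-0.126,0],"claw": -1},
    {"rotation": [0,0,0],"travel": [0.026,-0.125,0],"claw": -1},
    {"rotation": [0,0,0],"travel": [0.035,-0.122,0],"claw": -1}
  ]
}}

```text
clock: 8.1
eef_pos: [0.6227, 0.0769, 0.2075]
tcp_rot: [0.071, 0.921, -0.027, 0.383]
ft_force: [1.6, 5.3, -0.6]
gripper_width: 0.0001
finger_force: 2.3
```

```bash
python3 - <<'E'
from h import *
where();brass("wrist");brass("top");where();print(arm.get_obs()["joints"])
E
```

```text
t 8.1 ang -17.562325935279613 r 0.07356060038416759 off -0.017163126781037007 F top,sy,n 0.1435332528131188 5.498082124969212 -0.9262607577324153
wrist brass [508.43 130.07] 100 [89.9 84.8  0.1 84.8]
wrist brass [482.9314 160.4897] 437 [76.1 72.  17.4 69.9]
top brass [265.5    183.3636] 22 [73.9 72. ]
t 8.2 ang -18.991866899496223 r 0.07410598862699443 off -0.01726901105158293 F top,sy,n -0.12343933005545844 2.297880379118422 0.44440083286558923
[-0.4258  0.2999  0.0632  2.2778  1.9622  0.374  -0.8167]
```

Call:
{"method": "jog_arm", "body": {
  "plan": [
    {"rotation": [0,0,0],"travel": [0.044,-0.12,0],"claw": -1},
    {"rotation": [0,0,0],"travel": [0.052,-0.116,0],"claw": -1},
    {"rotation": [0,0,0],"travel": [0.06,-0.112,0],"claw": -1},
    {"rotation": [0,0,0],"travel": [0.068,-0.108,0],"claw": -1},
    {"rotation": [0,0,0],"travel": [0.075,-0.103,0],"claw": -1},
    {"rotation": [0,0,0],"travel": [0.082,-0.098,0],"claw": -1},
    {"rotation": [0,0,0],"travel": [0.088,-0.092,0],"claw": -1},
    {"rotation": [0,0,0],"travel": [0.095,-0.085,0],"claw": -1},
    {"rotation": [0,0,0],"travel": [0.1,-0.078,0],"claw": -1},
    {"rotation": [0,0,0],"travel": [0.106,-0.071,0],"claw": -1}
  ]
}}

```text
clock: 9.2
eef_pos: [0.5963, 0.0411, 0.1864]
tcp_rot: [0.071, 0.92, -0.028, 0.384]
ft_force: [2.8, 3.6, 1.6]
gripper_width: 0.0001
finger_force: 2.2
```

```bash
python3 - <<'E'
from h import *
where();brass("wrist");brass("top");where();print(arm.get_obs()["joints"])
E
```

```text
t 9.2 ang -56.62777637334265 r 0.07369835849932292 off -0.01729830836107078 F top,sy,n 2.7212484546516906 4.02709305819908 -0.47012710056019497
wrist brass [527.7692 152.3736] 91 [106.6  63.5 -18.2  60.9]
wrist brass [483.7029 271.6358] 313 [38.8 71.5 55.7 44.8]
top brass [278.3158 171.    ] 19 [36.6 71.2]
t 9.3 ang -57.99444761084659 r 0.07388908909589287 off -0.01730825546871115 F top,sy,n 1.8445450736301352 1.8663308559601754 -0.6662194314349977
[-0.2728  0.3025 -0.0483  2.3874  2.2405  0.4368 -1.0566]
```

Call:
{"method": "jog_arm", "body": {
  "plan": [
    {"rotation": [0,0,0],"travel": [0.11,-0.064,0],"claw": -1},
    {"rotation": [0,0,0],"travel": [0.115,-0.056,0],"claw": -1},
    {"rotation": [0,0,0],"travel": [0.118,-0.048,0],"claw": -1},
    {"rotation": [0,0,0],"travel": [0.121,-0.039,0],"claw": -1},
    {"rotation": [0,0,0],"travel": [0,0,0],"claw": -1},
    {"rotation": [0,0,0],"travel": [-0.12,0.04,0],"claw": -1},
    {"rotation": [0,0,0],"travel": [0,0,-0.4],"claw": -1},
    {"rotation": [0,0,0],"travel": [0,0,-0.5],"claw": -1},
    {"rotation": [0,0,0],"travel": [0,0,-0.3],"claw": -1},
    {"rotation": [0,0,0],"travel": [0,0,0],"claw": -1}
  ]
}}

```text
clock: 10.3
eef_pos: [0.5493, 0.0408, 0.2095]
tcp_rot: [0.072, 0.921, -0.028, 0.382]
ft_force: [0.0, -0.2, 0.4]
gripper_width: 0.0001
finger_force: 0.0
```

```bash
python3 - <<'E'
from h import *
where();brass("wrist");brass("top");delta(W(76,.073,.035)+.004*sy)
E
```

```text
t 10.3 ang -70.78296846485267 r 0.0729330263431629 off 0.03187337452022859 F top,sy,n 0.3595543571890323 -0.19800915048645398 0.2738412718586837
wrist brass [511.4844 158.1875] 64 [106.   81.4 -22.4  78.3]
wrist brass [434.6733 270.5693] 202 [21.3 71.2 66.3 25.9]
top brass [286.5 169. ] 18 [20.8 70.1]
pos [0.5502 0.0409 0.2088] t 10.4 d tool units [ 0.1822  3.4837 -0.11  ] rot units [-0.008   0.0043 -0.0559] F [-0.2909  0.041   0.053 ]
```

Call:
{"method": "jog_arm", "body": {
  "plan": [
    {"rotation": [0,0,0],"travel": [-0.6,0.5,-0.3],"claw": -1},
    {"rotation": [0,0,0],"travel": [-0.4,0.6,0],"claw": -1},
    {"rotation": [0,0,0],"travel": [-0.1,0.6,0],"claw": -1},
    {"rotation": [0,0,0],"travel": [0.1,0.6,0],"claw": -1},
    {"rotation": [0,0,0],"travel": [0.5,0.6,0],"claw": -1},
    {"rotation": [0,0,0],"travel": [0.68,0.58,0.19],"claw": -1},
    {"rotation": [0,0,0],"travel": [0,0,0],"claw": -1},
    {"rotation": [0,0,0],"travel": [0,0,0],"claw": -1}
  ]
}}

```text
clock: 11.2
eef_pos: [0.5613, 0.1744, 0.1998]
tcp_rot: [0.071, 0.921, -0.031, 0.381]
ft_force: [0.5, -1.1, 0.4]
gripper_width: 0.0002
finger_force: 0.0
```

```bash
python3 - <<'E'
from h import *
where();delta(W(76,.073,-.017)+.004*sy);brass("wrist")
cv2.imwrite("pics/w4.png",cv2.resize(arm.capture("wrist")[60:340,180:560,::-1],(760,560)))
E
```

```text
t 11.2 ang 79.97503000871774 r 0.0661196871468725 off 0.03060371762261568 F top,sy,n 0.7316933738607888 -1.0229669776980652 -0.22001869073887442
pos [0.5613 0.1744 0.1998] t 11.2 d tool units [-0.1542  0.1501  1.1892] rot units [-0.0541 -0.0066 -0.0227] F [ 0.5136 -1.1115  0.3618]
wrist brass [257.9412 285.1618] 136 [21.8 67.8 63.  25.2]
```

View pics/w4.png

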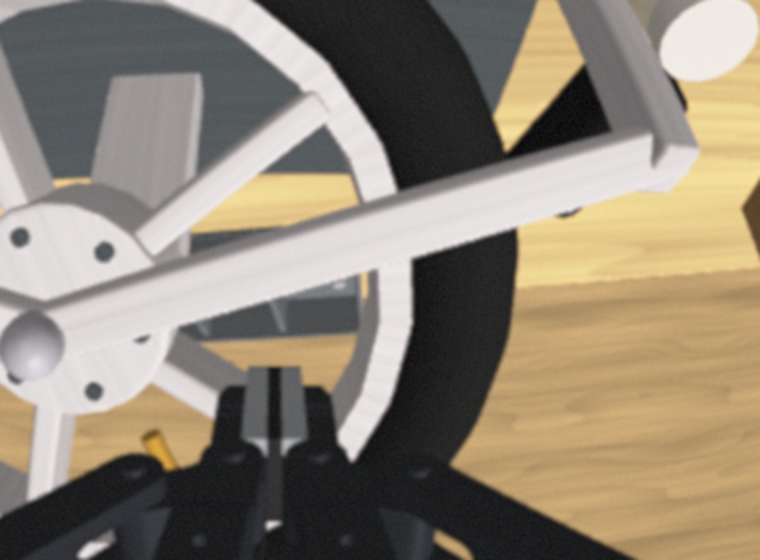

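The view shows the next spoke at crop (205,385), running under the fingertip at (275,370). The left arm's lower edge is near row 300 and the brass valve end is at (155,440). Inserting straight in clears both the arm and the spoke.

Call:
{"method": "jog_arm", "body": {
  "plan": [
    {"rotation": [-0.05,0,0],"travel": [-0.05,0.15,0],"claw": -1},
    {"rotation": [0,0,0],"travel": [0,0,0.2],"claw": -1},
    {"rotation": [0,0,0],"travel": [0,0,0.2],"claw": -1},
    {"rotation": [0,0,0],"travel": [0,0,0.2],"claw": -1},
    {"rotation": [0,0,0],"travel": [0,0,0.2],"claw": -1},
    {"rotation": [0,0,0],"travel": [0,0,0.2],"claw": -1},
    {"rotation": [0,0,0],"travel": [0,0,0.15],"claw": -1},
    {"rotation": [0,0,0],"travel": [0,0,0],"claw": -1}
  ]
}}

```text
clock: 12.1
eef_pos: [0.5965, 0.1747, 0.1702]
tcp_rot: [0.071, 0.921, -0.027, 0.382]
ft_force: [0.0, -0.2, 0.1]
gripper_width: -0.0002
finger_force: 0.0
```

```bash
python3 - <<'E'
from h import *
where();brass("wrist");brass("top")
E
```

```text
t 12.1 ang 77.84348109825716 r 0.0722399101466871 off -0.014915254100319292 F top,sy,n 0.09142507212943889 -0.16859825480245968 0.0421234504686916
wrist brass [235.9 327.3] 10 [18.6 73.4 69.5 23.4]
top brass [286.5 169. ] 18 [20.8 70.1]
```

Call:
{"method": "jog_arm", "body": {
  "plan": [
    {"rotation": [0,0,0],"travel": [-0.124,-0.031,0],"claw": -1},
    {"rotation": [0,0,0],"travel": [-0.121,-0.039,0],"claw": -1},
    {"rotation": [0,0,0],"travel": [-0.118,-0.048,0],"claw": -1},
    {"rotation": [0,0,0],"travel": [-0.115,-0.056,0],"claw": -1},
    {"rotation": [0,0,0],"travel": [-0.11,-0.064,0],"claw": -1},
    {"rotation": [0,0,0],"travel": [0,0,0],"claw": -1}
  ]
}}

```text
clock: 12.8
eef_pos: [0.6112, 0.1627, 0.1873]
tcp_rot: [0.071, 0.921, -0.027, 0.383]
ft_force: [-2.1, 1.0, -2.1]
gripper_width: -0.0002
finger_force: 1.0
```

```bash
python3 - <<'E'
from h import *
where();brass("wrist");brass("top");where()
# hub check from top: rim bright pixels / bolts: fit ellipse of the tyre outer edge
im=arm.capture("top");np.save("top.npy",im)
E
```

```text
t 12.8 ang 57.458124464957365 r 0.07225393495788061 off -0.014331054896157765 F top,sy,n -3.0709052594954747 0.6977261096843741 0.08757945895914339
wrist brass [224.8777 288.3022] 139 [10.  63.9 62.9 11.1]
top brass [292.5 168.5] 12 [ 9.8 70.4]
t 12.9 ang 57.58131438639723 r 0.07259664331151743 off -0.014387804783139523 F top,sy,n -0.24459779867403258 0.4086053160417841 -0.06539096360626837
```

The wheel is now within about 10° of the goal. I'll retract to the side and measure the hub centre and valve angle with a clear view.

Call:
{"method": "jog_arm", "body": {
  "plan": [
    {"rotation": [0,0,0],"travel": [0.1,0.06,0],"claw": -1},
    {"rotation": [0,0,0],"travel": [0,0,-0.5],"claw": -1},
    {"rotation": [0,0,0],"travel": [0,0,-0.5],"claw": -1},
    {"rotation": [0,0,0],"travel": [0,0,-0.6],"claw": -1},
    {"rotation": [0,0,0],"travel": [0,0.7,-0.6],"claw": -1},
    {"rotation": [0,0,0],"travel": [0,0.7,-0.6],"claw": -1},
    {"rotation": [0,0,0],"travel": [0,0.7,0],"claw": -1},
    {"rotation": [0,0,0],"travel": [0,0,0],"claw": -1},
    {"rotation": [0,0,0],"travel": [0,0,0],"claw": -1}
  ]
}}

```text
clock: 13.85
eef_pos: [0.5426, 0.2613, 0.2632]
tcp_rot: [0.07, 0.921, -0.027, 0.382]
ft_force: [0.0, -0.4, -0.4]
gripper_width: -0.0003
finger_force: 0.0
```

```bash
cat >> h.py <<'E'
def wpx(P,o):
    Rc=R.from_quat(o["tcp_rot"]);return wproj(Rc.inv().apply(P-o["eef_pos"]))
def rimfit(n,im,o):
    g=cv2.cvtColor(im,cv2.COLOR_RGB2GRAY).astype(np.float32);pts=[]
    rs=np.arange(.096,.128,.0005)
    for a in range(-180,180,3):
        px=[(wpx(W(a,r,.015),o) if n=="wrist" else proj(n,W(a,r,.015))) for r in rs]
        px=np.float32(px);v=cv2.remap(g,px[:,0],px[:,1],cv2.INTER_LINEAR)[:,0] if True else 0
        d=v[6:]-v[:-6];i=int(np.argmin(d))
        if d[i]<-70 and v[min(i+8,len(v)-1)]<60: pts.append((a,rs[i+3]))
    p=np.array(pts);A=np.c_[np.cos(np.radians(p[:,0])),np.sin(np.radians(p[:,0])),np.ones(len(p))]
    w=np.ones(len(p),bool)
    for _ in range(5):
        s=np.linalg.lstsq(A[w],p[w,1],rcond=None)[0];e=abs(A@s-p[:,1]);w=e<max(.0015,2*np.median(e))
    print(n,"rim centre shift top,sy,r mm",s*1000,"n",w.sum(),len(p),"med err",np.median(e)*1000)
E
python3 - <<'E'
from h import *
where();o=arm.get_obs()
for n in("wrist","top"):
    im=arm.capture(n);rimfit(n,im,o);brass(n);cv2.imwrite(f"pics/f_{n}.png",im[:,:,::-1])
a=cv2.imread("pics/f_wrist.png");b=cv2.imread("pics/f_top.png")[130:260,225:365]
cv2.imwrite("pics/f.png",np.vstack([cv2.resize(np.hstack([cv2.resize(a,(470,294)),cv2.resize(b,(317,294))]),(787,294))]))
E
```

```text
t 13.85 ang 77.02201930941588 r 0.15211445886348723 off 0.09763795236310173 F top,sy,n -0.21654765664560136 -0.3569182033129613 -0.2980020218332459Traceback (most recent call last):
  File "<stdin>", line 4, in <module>
  File "h.py", line 53, in rimfit
    px=[(wpx(W(a,r,.015),o) if n=="wrist" else proj(n,W(a,r,.015))) for r in rs]
         ~~~^^^^^^^^^^^^^^^
  File "h.py", line 48, in wpx
    Rc=R.from_quat(o["tcp_rot"]);return wproj(Rc.inv().apply(P-o["eef_pos"]))
                                        ~~~~~^^^^^^^^^^^^^^^^^^^^^^^^^^^^^^^^
  File "h.py", line 33, in wproj
    c=arm.calibration("wrist");K=c["mtx"];q=np.linalg.inv(c["tool_from_camera"])@np.append(p,1)
ValueError: time passes only in moves, steps and waits
```

```bash
sed -i 's/arm\.calibration(/cal(/; ' h.py && sed -i '3a import functools\ncal=functools.lru_cache(None)(arm.calibration)' h.py && python3 - <<'E'
from h import *
where();o=arm.get_obs()
for n in("wrist","top"):
    im=arm.capture(n);rimfit(n,im,o);brass(n);cv2.imwrite(f"pics/f_{n}.png",im[:,:,::-1])
a=cv2.imread("pics/f_wrist.png");b=cv2.imread("pics/f_top.png")[130:260,225:365]
cv2.imwrite("pics/f.png",np.hstack([cv2.resize(a,(470,294)),cv2.resize(b,(317,294))]))
E
```

```text
t 13.9 ang 76.9075182641492 r 0.15100157203808753 off 0.09736270303860899 F top,sy,n 0.6505100478532387 -0.208206637724831 -0.8054856282707176
wrist rim centre shift top,sy,r mm [  0.5642   2.5198 109.8886] n 111 111 med err 0.33999425844168096
wrist brass [175.7519 228.8837] 129 [ 9.9 70.7 69.7 12.2]
top rim centre shift top,sy,r mm [  3.9786   1.8886 110.3662] n 86 92 med err 0.9634402954780754
top brass [292.5 168.5] 12 [ 9.8 70.4]
```

View pics/f.png

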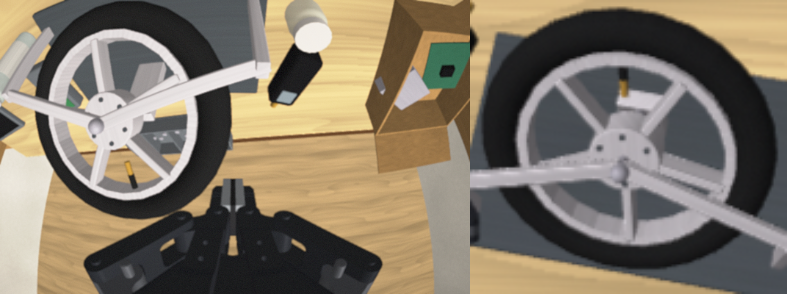

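The view is clear: the valve is upper-left of vertical, with its brass end at (131,175) in the wrist panel and (624,88) in the top panel. The rim fits give r = 110 mm and a hub shift of about +2.3 mm sideways in both cameras, so the valve is at +8.2°.

```bash
sed -i 's/^hub=.*//' h.py; cat >> h.py <<'E'
H2=hub+.004*sy
E
python3 - <<'E'
from h import *
delta(W(62,.0725,.04)+.004*sy)
E
```

```text
pos [0.5428 0.2597 0.2631] t 14.1 d tool units [-0.0006 -2.0646  1.4348] rot units [-0.0073  0.009  -0.0503] F [ 0.6191 -0.0184  0.2679]
```

Call:
{"method": "jog_arm", "body": {
  "plan": [
    {"rotation": [0,0,0],"travel": [0,-0.7,0],"claw": -1},
    {"rotation": [0,0,0],"travel": [0,-0.7,0.3],"claw": -1},
    {"rotation": [0,0,0],"travel": [0,-0.66,0.4],"claw": -1},
    {"rotation": [0,0,0],"travel": [0,0,0.4],"claw": -1},
    {"rotation": [0,0,0],"travel": [0,0,0.33],"claw": -1},
    {"rotation": [0,0,0],"travel": [0,0,0],"claw": -1},
    {"rotation": [0,0,0],"travel": [0,0,0.3],"claw": -1},
    {"rotation": [0,0,0],"travel": [0,0,0.3],"claw": -1},
    {"rotation": [0,0,0],"travel": [0,0,0.3],"claw": -1},
    {"rotation": [0,0,0],"travel": [0,0,0.3],"claw": -1},
    {"rotation": [0,0,0],"travel": [0,0,0.16],"claw": -1},
    {"rotation": [0,0,0],"travel": [0,0,0],"claw": -1}
  ]
}}

```text
clock: 15.3
eef_pos: [0.6083, 0.1676, 0.1839]
tcp_rot: [0.071, 0.921, -0.028, 0.382]
ft_force: [0.1, -0.4, 1.1]
gripper_width: -0.0002
finger_force: 0.0
```

```bash
python3 - <<'E'
from h import *
where();brass("wrist");brass("top");delta(W(50.5,.0725,-.0145)+.004*sy)
E
```

```text
t 15.3 ang 62.58098142039372 r 0.07358109131066452 off -0.01424982291093079 F top,sy,n 0.9215518880346549 -0.3915460735159643 0.6555893035446154
wrist brass [218.7282 293.4272] 103 [10.  63.1 62.1 10.9]
top brass [292.5 168.5] 12 [ 9.8 70.4]
pos [0.608  0.168  0.1844] t 15.4 d tool units [-0.3036 -0.2407  0.0228] rot units [ 0.009   0.0094 -0.0447] F [ 0.3917 -0.8168 -0.8122]
```

Call:
{"method": "jog_arm", "body": {
  "plan": [
    {"rotation": [0,0,0],"travel": [-0.066,-0.044,0],"claw": -1},
    {"rotation": [0,0,0],"travel": [-0.063,-0.046,0],"claw": -1},
    {"rotation": [0,0,0],"travel": [-0.06,-0.048,0],"claw": -1},
    {"rotation": [0,0,0],"travel": [-0.058,-0.05,0],"claw": -1},
    {"rotation": [0,0,0],"travel": [-0.056,-0.052,0],"claw": -1},
    {"rotation": [0,0,0],"travel": [0,0,0],"claw": -1},
    {"rotation": [0,0,0],"travel": [0,0,0],"claw": -1}
  ]
}}

```text
clock: 16.1
eef_pos: [0.6155, 0.1568, 0.1929]
tcp_rot: [0.071, 0.921, -0.027, 0.382]
ft_force: [-1.3, 2.3, 0.1]
gripper_width: 0.0
finger_force: 1.1
```

```bash
python3 - <<'E'
from h import *
where();brass("wrist");brass("top")
E
```

```text
t 16.1 ang 50.18432679250462 r 0.07245252186534085 off -0.013972879537868816 F top,sy,n -1.1080605526013512 2.0370753009187794 1.2148639508348082
wrist brass [219.7911 284.2568] 292 [ 2.5 68.  68.   2.9]
top brass [296.5 169. ] 14 [ 2.6 69.9]
```

Call:
{"method": "jog_arm", "body": {
  "plan": [
    {"rotation": [0,0,0],"travel": [-0.012,-0.01,0],"claw": -1},
    {"rotation": [0,0,0],"travel": [0,0,0],"claw": -1},
    {"rotation": [0,0,0],"travel": [0.09,0.07,0],"claw": -1},
    {"rotation": [0,0,0],"travel": [0,0,-0.4],"claw": -1},
    {"rotation": [0,0,0],"travel": [0,0,-0.5],"claw": -1},
    {"rotation": [0,0,0],"travel": [0,0,-0.6],"claw": -1},
    {"rotation": [0,0,0],"travel": [0,0.7,-0.6],"claw": -1},
    {"rotation": [0,0,0],"travel": [0,0.7,-0.6],"claw": -1},
    {"rotation": [0,0,0],"travel": [0,0.7,-0.3],"claw": -1},
    {"rotation": [0,0,0],"travel": [0,0,0],"claw": -1},
    {"rotation": [0,0,0],"travel": [0,0,0],"claw": -1}
  ]
}}

```text
clock: 17.3
eef_pos: [0.5424, 0.2553, 0.2758]
tcp_rot: [0.071, 0.921, -0.027, 0.383]
ft_force: [-0.1, -1.1, -0.4]
gripper_width: 0.0003
finger_force: 0.0
```

```bash
python3 - <<'E'
from h import *
where();o=arm.get_obs()
for n in("wrist","top"): rimfit(n,arm.capture(n),o);brass(n)
for px in [(212,210),(368,238)]: print(proj("top",onplane("top",px,[0,0,.165])))
im=arm.capture("top")[100:300,170:430,::-1];cv2.imwrite("pics/fin.png",cv2.resize(im,(780,600)))
E
```

```text
t 17.3 ang 72.98991130767232 r 0.14875604338562257 off 0.1060767685165352 F top,sy,n -0.18251140099050106 -1.0994381793807093 -0.3153122221917413
wrist rim centre shift top,sy,r mm [  0.5448   2.3993 109.8683] n 112 112 med err 0.24894574640235007
wrist brass [174.7222 217.9841] 126 [ 2.5 70.7 70.7  3.1]
top rim centre shift top,sy,r mm [  4.0444   1.7397 110.39  ] n 90 93 med err 1.0291437164858253
top brass [296.5 169. ] 14 [ 2.6 69.9]
[212. 210.]
[368. 238.]
```

View pics/fin.png

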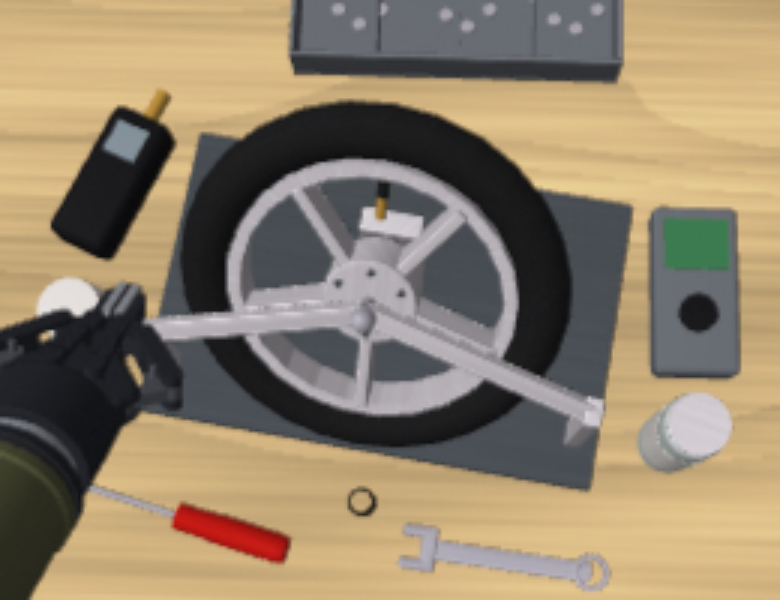

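The final view shows the valve upright at the top (crop (382,200)), about 0.6° off by measurement. The stand and tools are where they were, and the hand is clear on the left.

```bash
python3 -c "
from station import arm
print(arm.hand_in())"
```

```text
the job is handed in; nothing more can be done
None
```

I turned the wheel by pushing its spokes until the valve stem stood straight up, within about 1° by measurement. The stand and tools looked unmoved, the hand was clear, and I handed the job in at about 17 s; no verdict was returned.

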